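# Work a seized T-handled plug out of its socket

### The arm

A 6-joint arm with a two-finger parallel gripper is mounted at the origin on a cart in front of the work surface, level with it; the furniture and walls round the work are solid. World frame = base frame: x ahead of the robot, y to its left, z up, the work surface at z = 0. Lengths are in m, angles in rad, forces in N, time in s.
With the tool pointing down it reaches from about 0.375 to 0.975 m from the base axis. Payload 3.8 kg.
Tool frame: the origin (TCP) lies midway between the tips of the shut fingers; the grasp point (between the pads) lies 19 mm behind it (tcp_to_grasp is the distance from the TCP to the grasp point, in m); z points along the fingers, y is the line along which they close (so a half turn about z gives the same grasp; the last joint's range is limited). The gripper opens to 85 mm and grips with 20 to 120 N. Pads are 22 mm wide; open, the fingers measure 114 mm over their backs; the gripper's body (76 mm by 85 mm) begins 54 mm behind the grasp point. The pads swing forward as they close: fully open they stand 13 mm farther back than shut.
Start: joints at [-1.357, 0.264, 1.604, -0, 1.274, -0.037], TCP at [0.168, -0.654, 0.231] pointing down, gripper open.
Joint ranges: [-2.63, 2.63], [-0.94, 2.18], [0.31, 2.57], [-1.31, 4.45], [0, 2.66], [-2.55, 2.55]. Speed limits (rad/s): [2.57, 2.57, 3.14, 3.14, 3.14, 3.14].

### API

Orientations are given as a unit quaternion [w, x, y, z].
In Python, from workcell import reach, movel, goto_joints, open_jaws, close, wait, solve_ik, read_state, get_image, Unreachable, finish_job, tcp_to_grasp gives the robot as it stands. Calls block until the motion is done:
- reach(position, orientation): joint-space move of the TCP to a pose.
- movel(position, velocity=0.15, attitude=None, threshold=None): straight line of the TCP; attitude=None keeps the orientation; velocity is the mean speed in m/s. With threshold (N) it stops when the force on the tool has changed by that much, and returns True; else False.
- goto_joints(angles): joint-space move.
- open_jaws() and close(f_grip=None): open the fingers fully, or close them until they stop; f_grip is the grip in N (None keeps the last).
- wait(seconds).
- solve_ik(position, orientation): joint angles nearest the present ones, or None.
- read_state(): the state.
- get_image(name): name is "scene" or "top" or "wrist"; returns a dict with "frame" (400x640x3 uint8, blue, green, red), "camera_matrix" (3x3 intrinsics, pixels), "k1" (the pictures are not rectified: a ray, as slopes to the right and down, at radius r is drawn at 1 + k1 r^2 times it, then the intrinsics apply), "camera_from_world" (4x4, takes a point from world to camera coordinates). Camera axes: x right, y down, z forward; pixel columns grow to the right and rows downward; lengths in m; the calibration is good to about 2 mm. A picture is of the moment at which its call begins. There is no depth.
A pose or a line that the arm cannot do raises Unreachable and nothing moves.
- finish_job(): hands the job in; it is judged then, once.
The state is a dict: "t": time; "joint_pos": joint angles; "joint_vel": joint speeds; "effort": joint torques, N m; "tcp_pos": TCP position; "tcp_rot": TCP orientation; "contact_force": force on the tool from outside, world axes, zero at the start; "moment": the same for the moment, N m; "width": finger opening in m; "grip_force": force on a finger pad.
Only numpy, scipy, OpenCV 4.12 (cv2) and the standard library are available. Lean on these libraries where they do the work, as an engineer would, in place of code of your own. Each camera call takes 0.05 s, during which the arm holds its last target. There are 200 camera calls.

### The job

The plug with the straight T-bar handle has seized in its socket block with dried sealant. Grip the bar and work the plug loose by twisting it back and forth while pulling up, since a straight pull will not bring it, then lift it out and put it in the empty grey tray. Leave the round-knobbed plug in its own socket.

Things in the scene. Friction and masses are not known exactly. Their poses are not given: they have to be found in the camera images.
- t_plug: The seized plug, bare steel, 0.3 kg, upright in the socket block. Origin on its axis at the underside of its flange (44 mm across, 4 mm thick), which rests on the block's top; z up. Below the origin it goes 37 mm down into the socket, at most 33 mm wide, 1 mm play all round. A straight pull will not free it; it yields to about 0.2 N m of twist.
- t_handle (a point): Centre of the T-bar plug's handle, 29 mm above the plug's origin, on its axis. The handle is a straight flat bar on a 16 mm stem: 44 mm long along the plug's x, 12 mm thick along y, 22 mm high (18 to 40 mm above the origin). Grip it across its thickness.
- socket_block: Aluminium block holding the T-bar plug, 66 x 66 mm, 50 mm high, two low bolted feet (112 mm over all along y), fixed. Origin at the centre of its underside, z up; the socket is a 35 mm hole down its centre. A second, identical block stands elsewhere and holds the round-knobbed plug.
- seizure (a point): Centre of the block's top. Two crusts of sealant below hold the plug: turn it 30 to 40 degrees each way from its starting yaw, back to that yaw, and pull up gently (5 to 15 N): it rises about 10 mm and sticks again. Held up there, the same once more frees it. (The lower crust yields to a counter-clockwise turn seen from above, the upper to a clockwise one.)
- knob_plug: A bystander: the same steel plug but with a round knob, 32 mm diameter, instead of the bar, in the second block. Origin as for the other plug. It is to stay there.
- tray: Empty shallow grey plastic tray, fixed to the bench, 150 mm square, 28 mm high, walls and floor 3 mm. Origin at the centre of its underside, z up.
Not all that is in view belongs to the job. What is shaped like the t_plug but red is not meant.

How it is judged:
By the outcome, as a careful person would: the job done as asked, in the order asked, and still so for the second after the job is handed in, with the robot touching nothing.
It also fails if it takes over 54 s, if anything falls off the work surface, if the arm or the gripper's body presses on something with over 40 N, if the wrist force passes 120 N, or if a joint passes its speed limit or range.

## Working session

There is one attempt and no reset: what is moved stays moved. The work goes in short steps, each a Python script; the robot and the scene stay as the last script left them, time stands still between calls to the robot, and variables do not carry over. Pictures are saved under pics/ and viewed, at most 10 in all, crops included, and the job is handed in when it is done.

```bash
mkdir -p pics; python3 - <<'E'
from workcell import *
import cv2
for n in("top","scene"):
    d=get_image(n); cv2.imwrite(f"pics/{n}0.png",d["frame"]); print(n,d["camera_matrix"],d["k1"],d["camera_from_world"])
print(read_state(), tcp_to_grasp)
E
```

```text
top [[383.23859351   0.         316.95761271]
 [  0.         383.23859351 201.70388019]
 [  0.           0.           1.        ]] -0.07445068280371545 [[-0.02014909 -0.9997867   0.00453469  0.00153556]
 [-0.9935168   0.01951474 -0.11199797  0.47782568]
 [ 0.11188559 -0.00676195 -0.99369809  1.01288932]
 [ 0.          0.          0.          1.        ]]
scene [[479.57230789   0.         320.74440203]
 [  0.         479.57230789 198.21802359]
 [  0.           0.           1.        ]] -0.08250382354320145 [[-0.87992546 -0.47504408  0.00801962  0.42868625]
 [-0.36514702  0.66537081 -0.65111392  0.21416048]
 [ 0.30397179 -0.57586005 -0.75893765  1.05990342]
 [ 0.          0.          0.          1.        ]]
{'t': 0.1, 'joint_pos': array([-1.35689950e+00,  2.64686920e-01,  1.60525559e+00,  9.67060713e-06,
        1.27369181e+00, -3.69133763e-02]), 'joint_vel': array([-0.00064548, -0.00437059, -0.0037104 , -0.00027752,  0.00036667,
        0.00100515]), 'effort': array([ 1.33980766e-04, -5.16708076e+01, -3.68587661e+01,  5.98557364e-06,
        6.26108740e-03,  1.74101996e-05]), 'tcp_pos': array([ 0.16737873, -0.65323153,  0.23007058]), 'tcp_rot': array([-1.01724938e-03,  9.92146740e-01,  1.25075192e-01, -8.56136953e-05]), 'contact_force': array([ 0.22225806,  0.12923653, -0.6921366 ]), 'moment': array([-0.04461845,  0.04410513,  0.00857766]), 'grip_force': 0.0, 'width': 0.08554005256916167} 0.0187
```

View pics/top0.png

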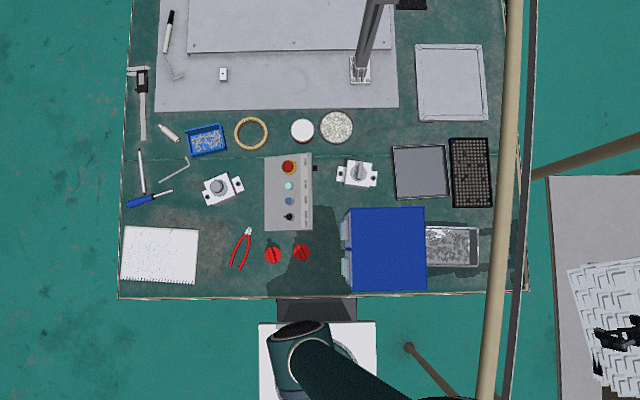

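View pics/scene0.png

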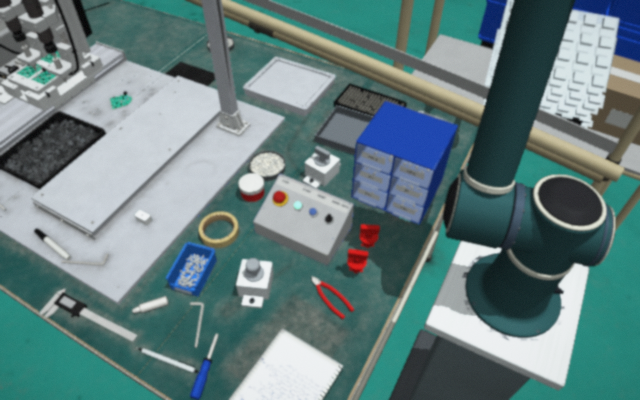

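The top view shows the T-bar plug's block at about (357,173), the knob's block at (221,188), a dark grey tray at (420,172) and a larger light tray at (451,82). The blue cabinet at (385,250) and the post at (360,70) are obstacles.

```bash
cat > h.py <<'E'
from workcell import *
import numpy as np, cv2
def rays(d,uv):
    K=d["camera_matrix"];k=d["k1"]
    n=cv2.undistortPoints(np.array(uv,float).reshape(-1,1,2),K,np.array([k,0,0,0,0.])).reshape(-1,2)
    T=d["camera_from_world"];R=T[:3,:3]
    return -R.T@T[:3,3], np.c_[n,np.ones(len(n))]@R
def onplane(d,uv,z):
    c,r=rays(d,uv); return c+r*((z-c[2])/r[:,2])[:,None]
def tri(d1,uv1,d2,uv2):
    c1,r1=rays(d1,[uv1]);c2,r2=rays(d2,[uv2]);s=np.linalg.lstsq(np.c_[r1[0],-r2[0]],c2-c1,rcond=None)[0]
    a=c1+s[0]*r1[0];b=c2+s[1]*r2[0];return (a+b)/2,np.linalg.norm(a-b)
def quat(yaw):  # tool down, tool y at world angle: x axis at yaw
    return np.array([0,np.cos(yaw/2),np.sin(yaw/2),0])
E
python3 - <<'E'
from h import *
np.set_printoptions(precision=3,suppress=True)
t=get_image("top");s=get_image("scene")
print("tray dark",onplane(t,[(393,147),(445,145),(447,198),(396,200)],.028))
print("tray light",onplane(t,[(416,45),(483,45),(487,120),(418,121)],.028))
print("Tblk",onplane(t,[(357,172)],.08),"knob",onplane(t,[(219,186)],.08))
print("handle tri",tri(t,(359,170),s,(321,153)))
print("cabinet",tri(t,(425,208),s,(458,124)),tri(t,(350,208),s,(357,145)),onplane(t,[(345,208),(425,208),(425,291)],.2))
print("console",onplane(t,[(265,155),(312,153),(312,230)],.08))
print("post base",onplane(t,[(360,75)],.0))
f=cv2.resize(t["frame"][130:230,310:470],None,fx=5,fy=5,interpolation=cv2.INTER_CUBIC);cv2.imwrite("pics/c1.png",f)
E
```

```text
tray dark [[ 0.626 -0.222  0.028]
 [ 0.63  -0.368  0.028]
 [ 0.481 -0.365  0.028]
 [ 0.478 -0.223  0.028]]
tray light [[ 0.929 -0.304  0.028]
 [ 0.93  -0.504  0.028]
 [ 0.701 -0.495  0.028]
 [ 0.7   -0.296  0.028]]
Tblk [[ 0.547 -0.113  0.08 ]] knob [[0.518 0.246 0.08 ]]
handle tri (array([ 0.552, -0.119,  0.077]), np.float64(0.0016482881495543155))
cabinet (array([ 0.347, -0.258,  0.196]), np.float64(0.1840528498089902)) (array([ 0.442, -0.083,  0.185]), np.float64(0.004770843653649122)) [[ 0.443 -0.07   0.2  ]
 [ 0.439 -0.252  0.2  ]
 [ 0.254 -0.243  0.2  ]]
console [[0.597 0.126 0.08 ]
 [0.6   0.003 0.08 ]
 [0.399 0.007 0.08 ]]
post base [[ 0.851 -0.141  0.   ]]
```

View pics/c1.png

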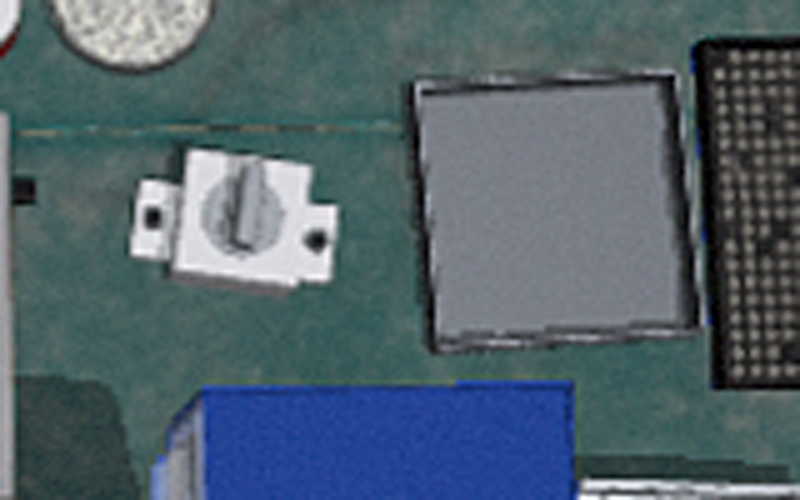

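```bash
python3 - <<'E'
from h import *
np.set_printoptions(precision=3,suppress=True)
p=read_state()["tcp_pos"]; 
movel([p[0],p[1],.34],velocity=.3)
for z in(.10,.25,.34):
  for a in(-.75,0,.75): print(z,a,solve_ik([.551,-.118,z],quat(a)))
reach([.551,-.118,.28],quat(0.))
d=get_image("wrist");cv2.imwrite("pics/w1.png",d["frame"]);s=read_state();print(s["t"],s["joint_pos"])
E
```

```text
0.1 -0.75 [-0.255  0.173  1.971 -0.     0.997  2.066]
0.1 0 [-0.255  0.173  1.971 -0.     0.997  1.316]
0.1 0.75 [-0.255  0.173  1.971 -0.     0.997  0.566]
0.25 -0.75 [-0.255  0.042  1.823 -0.     1.276  2.066]
0.25 0 [-0.255  0.042  1.823 -0.     1.276  1.316]
0.25 0.75 [-0.255  0.042  1.823 -0.     1.276  0.566]
0.34 -0.75 [-0.255  0.004  1.699 -0.     1.438  2.066]
0.34 0 [-0.255  0.004  1.699 -0.     1.438  1.316]
0.34 0.75 [-0.255  0.004  1.699 -0.     1.438  0.566]
3.1167 [-0.256  0.026  1.784 -0.     1.331  1.316]
```

View pics/w1.png

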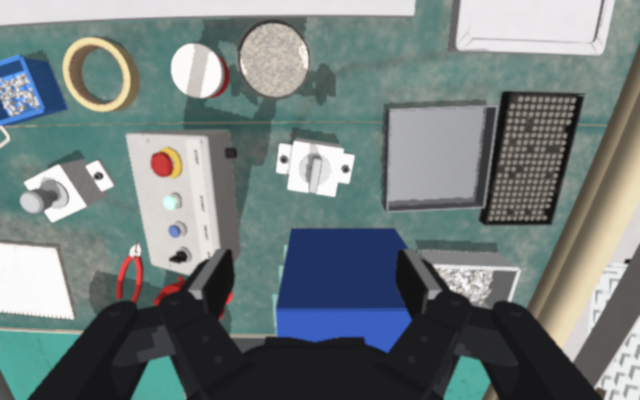

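Wrist view: the T-bar is at about (316,172), nearly vertical in the image. The tray lies at (440,155) and is empty. Next I zoom in on the bar for its line and yaw.

```bash
python3 - <<'E'
from h import *
d=get_image("wrist");cv2.imwrite("pics/w2.png",cv2.resize(d["frame"][128:204,270:362],None,fx=7,fy=7,interpolation=cv2.INTER_CUBIC))
np.save("w2.npy",d,allow_pickle=True)
E
```

```text
(no output)
```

View pics/w2.png

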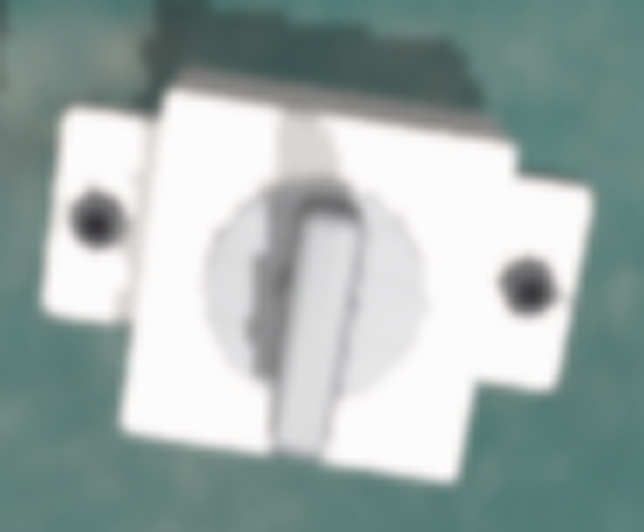

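The crop shows the bar's top face from (333,213) to (297,453), the block's top corners at (168,88), (518,145), (458,480) and (122,432), and the flange centred at (315,288).

```bash
python3 - <<'E'
from h import *
np.set_printoptions(precision=4,suppress=True)
d=np.load("w2.npy",allow_pickle=True).item()
P=lambda l,z:onplane(d,np.array(l)/7+[270-.43,128-.43],z)
b=P([(333,213),(297,453)],.09);v=b[0]-b[1];print("bar",b.mean(0),np.linalg.norm(v),np.degrees(np.arctan2(v[1],v[0])))
c=P([(168,88),(518,145),(458,480),(122,432)],.05);print("blk",c.mean(0),[np.linalg.norm(c[i]-c[i-1]) for i in range(4)]);
for i,j in((3,0),(2,1)):
  v=c[j]-c[i];print(np.degrees(np.arctan2(v[1],v[0])))
print("fl",P([(315,288)],.054))
K=d["camera_from_world"];print("cam",-K[:3,:3].T@K[:3,3])
E
```

```text
bar [ 0.5503 -0.12    0.09  ] 0.043056961216580626 -8.34533114370238
blk [ 0.5497 -0.1204  0.05  ] [np.float64(0.06776870411856226), np.float64(0.06666295417187511), np.float64(0.06698209466033242), np.float64(0.06720512823235356)]
-8.970067475257718
-8.507816114830002
fl [[ 0.5511 -0.1201  0.054 ]]
cam [ 0.6283 -0.12    0.4231]
```

```bash
cat >> h.py <<'E'
X,Y,A=.550,-.120,np.radians(-8.5)
def st(tag=""):
    s=read_state();print(tag,"t%.1f"%s["t"],"z%.4f"%s["tcp_pos"][2],"xy",s["tcp_pos"][:2].round(4),"F",s["contact_force"].round(1),"M",s["moment"].round(2),"w%.4f g%.0f"%(s["width"],s["grip_force"]),"j6 %.3f"%s["joint_pos"][5]);return s
def twist(q,deg=36):
    for a in(12,24,deg,18,0,-12,-24,-deg,-18,0):
        g=np.array(q,float);g[5]-=np.radians(a);goto_joints(g)
        if abs(a)in(deg,0) : st(a)
E
python3 - <<'E'
from h import *
reach([X,Y,.16],quat(A));st()
print(movel([X,Y,.061],velocity=.08,threshold=15));st("down")
close(80);s=st("grip")
q=solve_ik([X,Y,.061],quat(A))
print(abs(np.array(q)-s["joint_pos"]).max())
twist(q)
print(movel([X,Y,.075],velocity=.015,threshold=14));st("up")
d=get_image("wrist");cv2.imwrite("pics/w3.png",d["frame"][80:300,170:460])
E
```

```text
t3.7 z0.1604 xy [ 0.5503 -0.1204] F [-0.6 -0.   0.7] M [-0.08 -0.06 -0.01] w0.0856 g0 j6 1.459
False
down t5.1 z0.0617 xy [ 0.5506 -0.1202] F [ 0.1 -0.6 -0. ] M [ 0.05 -0.01  0.01] w0.0851 g0 j6 1.460
grip t5.8 z0.0614 xy [ 0.5502 -0.1198] F [-0.5  1.9  3.9] M [ 0.33  0.1  -0.06] w0.0113 g78 j6 1.460
0.0005729558120148859
36 t6.8 z0.0614 xy [ 0.5502 -0.1194] F [-2.2  3.5  4.9] M [ 0.78  0.21 -0.06] w0.0114 g79 j6 0.834
0 t7.5 z0.0614 xy [ 0.5506 -0.1199] F [1.7 3.3 4.6] M [ 0.57 -0.33  0.03] w0.0114 g79 j6 1.456
-36 t8.5 z0.0614 xy [ 0.5504 -0.12  ] F [1.1 3.9 5.3] M [ 0.71 -0.28  0.01] w0.0113 g79 j6 2.081
0 t9.3 z0.0613 xy [ 0.5497 -0.1199] F [-0.6  4.   7.3] M [0.73 0.06 0.07] w0.0116 g79 j6 1.452
True
up t10.0 z0.0709 xy [ 0.5488 -0.1194] F [ 1.8  0.6 -2.8] M [ 0.07 -0.38  0.  ] w0.0116 g80 j6 1.459
```

View pics/w3.png

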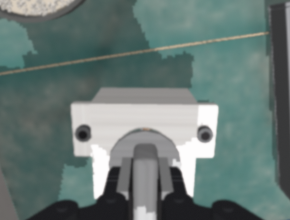

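The plug is gripped and has risen about 9.5 mm, where it met the next crust. I repeat the twist there and then pull.

```bash
python3 - <<'E'
from h import *
q=solve_ik([X,Y,.0705],quat(A)); twist(q)
r=movel([X,Y,.085],velocity=.015,threshold=14);print(r);st("up")
if not r:
    print(movel([X,Y,.16],velocity=.08,threshold=20));st("out")
    d=get_image("wrist");cv2.imwrite("pics/w4.png",d["frame"])
E
```

```text
36 t11.0 z0.0701 xy [ 0.5494 -0.1198] F [-0.8  2.2 -2.4] M [ 0.54  0.17 -0.1 ] w0.0111 g81 j6 0.838
0 t11.8 z0.0706 xy [ 0.5502 -0.12  ] F [-0.1  2.  -3.2] M [ 0.46 -0.09  0.04] w0.0114 g80 j6 1.456
-36 t12.8 z0.0707 xy [ 0.5503 -0.12  ] F [ 1.6  3.1 -1.5] M [ 0.72 -0.29  0.07] w0.0111 g80 j6 2.082
0 t13.6 z0.0704 xy [ 0.5499 -0.1202] F [-0.1  2.7 -4.1] M [ 0.41 -0.12  0.02] w0.0112 g80 j6 1.464
False
up t14.7 z0.0849 xy [ 0.5499 -0.12  ] F [-0.9 -0.4 -3. ] M [ 0.    0.05 -0.  ] w0.0115 g80 j6 1.460
False
out t15.8 z0.1592 xy [ 0.5494 -0.1199] F [-0.3 -0.7 -2.9] M [-0.    0.03  0.02] w0.0113 g80 j6 1.460
```

```bash
python3 - <<'E'
from h import *
movel([.556,-.296,.16],velocity=.15);st("over")
movel([.556,-.296,.062],velocity=.1)
print(movel([.556,-.296,.046],velocity=.015,threshold=4));st("set")
open_jaws();st("open")
movel([.556,-.296,.25],velocity=.12)
wait(.3);st("end")
d=get_image("wrist");cv2.imwrite("pics/w5.png",d["frame"])
E
```

```text
over t17.2 z0.1599 xy [ 0.5559 -0.2951] F [ 0.1 -0.1 -2.6] M [0.03 0.03 0.03] w0.0113 g80 j6 1.191
True
set t19.0 z0.0514 xy [ 0.5557 -0.2959] F [-0.7 -0.5  6.1] M [-0.01  0.05  0.03] w0.0117 g80 j6 1.190
open t19.7 z0.0498 xy [ 0.5545 -0.2951] F [0.5 0.5 0.2] M [-0.05 -0.01  0.02] w0.0856 g0 j6 1.190
end t21.8 z0.2497 xy [ 0.5559 -0.2959] F [-0.6  0.3 -0.1] M [-0.    0.04 -0.01] w0.0852 g0 j6 1.190
```

View pics/w5.png

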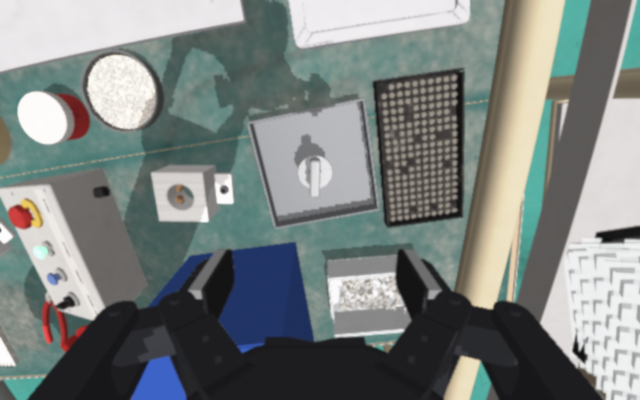

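The plug stands upright in the tray at (315,175), and its socket at (180,196) is empty. The gripper is clear of everything.

```bash
python3 -c "
from workcell import *
print(finish_job())"
```

```text
the job is handed in; nothing more can be done
None
```

The T-bar plug was twisted loose in two stages, lifted out and stood upright in the grey tray; the knob plug was not touched, and the job was handed in at about 22 s of the 54 s allowed.

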